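# Isolate the glass kiln: key off, fuse carrier out

## Robot

A 6-joint arm with a two-finger parallel gripper is mounted at the origin on the work surface. World frame = base frame: x ahead of the robot, y to its left, z up, the work surface at z = 0. Lengths are in m, angles in degrees, forces in N, time in s.
With the tool pointing down it reaches from about 0.325 to 0.925 m from the base axis. Payload 3.1 kg.
Tool frame: the origin (TCP) lies midway between the tips of the shut fingers; the grasp point (between the pads) lies 19 mm behind it (env.pinch_z is the distance from the TCP to the grasp point, in m); z points along the fingers, y is the line along which they close (so a half turn about z gives the same grasp; the last joint's range is limited). The gripper opens to 85 mm and grips with 20 to 120 N. Pads are 22 mm wide; open, the fingers measure 114 mm over their backs; the gripper's body (76 mm by 85 mm) begins 54 mm behind the grasp point. The pads swing forward as they close: fully open they stand 13 mm farther back than shut.
Start: joints at [59.29, 12.427, 92.441, -0, 75.132, -6.429], TCP at [0.257, 0.57, 0.231] pointing down, gripper open.
Joint ranges: [-157.48, 157.48], [-44.54, 120.13], [17.64, 146.25], [-64.5, 244.5], [7.68, 150.69], [-147.95, 147.95]. Speed limits (degrees/s): [159.86, 159.86, 180, 180, 180, 180].

## Interface

Orientations are given as a 3x3 rotation matrix whose columns are the frame's x, y, z axes.
In Python, from bench import env, optics, ticket gives the robot as it stands. The module is installed in compiled form; this text tells all that it offers.
- The arm moves only by the shell command python3 -m handwheel 'ROWS' [FORCE]. ROWS is text: rows parted by semicolons, each of 7 numbers parted by spaces: the finger opening in mm, from 0 to 85.4, then the shift along the tool's x, y, z in mm, then the turn, a rotation vector about the tool's x, y, z in degrees. In form: claw tx ty tz ax ay az; .... A call has 1 to 20 rows; each row shifts and turns the commanded pose from where the row before left it, along the tool's axes as they then stand; what a row does not reach is not made up. A row lasts 1/12 s, in which the tool goes at most 41.7 mm and 7.16 degrees, less where a joint would pass 70% of its speed; a pose out of reach is approached as far as the arm can. A call with a gripper value outside its range is refused whole. The fingers move at their own pace and stop on an object; FORCE is the grip in N (left out, the last holds). Time passes only in rows, so rows that do not move let the fingers close. It gives the time, the measured TCP pose, the force, the opening and the grip force at its end, in the units of the state.
- env.get_state(): the state, without advancing time (a new reading comes with each control period).
- optics.grab_frame(name): name is "side" or "top"; returns a dict with "color" (400x640x3 uint8, red, green, blue), "fov_y" (degrees; the focal length in pixels is half the picture's height over the tangent of half this angle, whatever the lens; pixels are square), "cx", "cy" (the principal point, pixels), "eye" and "attitude" of the camera in the world. Camera axes: x right, y down, z forward; pixel columns grow to the right and rows downward; lengths in m; the calibration is good to about 2 mm. A picture is of the moment at which its call begins. There is no depth.
- ticket.finish_job(): hands the job in; it is judged then, once.
The state is a dict: "t": time; "qpos": joint angles; "dq": joint speeds; "joint_torque": joint torques, N m; "position": TCP position; "tcp_rot": TCP orientation; "contact_force": force on the tool from outside, world axes, zero at the start; "moment": the same for the moment, N m; "gripper_width": finger opening in m; "finger_force": force on a finger pad.
Only numpy, scipy, OpenCV 4.12 (cv2) and the standard library are available. Lean on these libraries where they do the work, as an engineer would, in place of code of your own. Each camera call takes 0.05 s, during which the arm holds its last target. There are 200 camera calls.

## Task

Make the kiln safe for work: take the switch key out of its wooden block, push it fully into the key switch on the control box and turn it clockwise as far as it goes, to off, and leave it in there. Only then pinch the two side catches of the fuse carrier together, lift the carrier out of its socket and finish while still holding it by the pinched catches, upright and still, about 10 cm above its seat. Leave everything else on the bench where it is.

Things in the scene. Friction and masses are not known exactly. Their poses are not given: they have to be found in the camera images.
- controller: kiln control box, a flat grey enclosure 180 (x) x 250 (y) x 50 (z) mm fixed on the bench; origin at the centre of its underside, z up. On its top: a round key switch at x -10, y +65 mm and a black fuse socket at x 0, y -60 mm (its frame 56 x 82 mm, rim 16 mm above the box top), in which the fuse carrier sits.
- barrel (a joint): angle of the key switch's barrel, rad: near 0 (0 to 0.3 at the start) is on, 1.3 is the end stop, off; it grows clockwise seen from above. It turns with slight friction (0.04 N m) and stays where it is left.
- keyway (a point): centre of the keyway's mouth on top of the round barrel (44 mm across, standing 20 mm above the box's top). Upright slot 19 (this frame's x) x 8.5 (y) mm, 18 mm deep, 2 mm chamfer; frame turns with the barrel, z up. The key fits either way round, with about 0.15 rad of play: turn the key that much more than the barrel.
- keyblock: wooden block 60 x 60 x 35 mm fixed on the bench, in whose slotted top the key stands upright at the start; origin at the centre of its underside.
- key_center (a point): centre (half-way up) of the key, 56 mm tall, standing upright; z up, x along its width. Upwards: steel blade 16 (x) x 6 (y) mm, 16 mm long, tapered foot (tip 28 mm below this point); steel collar 26 x 12.5 x 4 mm (underside 12 mm below this point), which lies on the barrel's face when fully in; black bow 28 (x) x 10 (y) x 36 mm, the grip. 32 to 52 g.
- key_bow (a point): point on the key's axis at which to grip its bow, 16 mm above the key's centre and 12 mm below its top; same axes as the key: pinch across its y (10 mm).
- carrier_center (a point): centre (half-way up) of the fuse carrier, standing in the socket: white ceramic block 41 (x) x 32 (y) x 62 (z) mm with an upright black sprung catch plate beside its +y and its -y face, each 22 mm wide (x), 5 thick, from 30 mm below this point to 27 mm above; z up. What is more than 15 mm below this point is inside the socket. 0.13 to 0.23 kg.
- carrier_grip (a point): point on the carrier's upright axis 13 mm above its centre, midway between the catch plates, at which to pinch from above along y (carrier's axes): plates' outer faces 57 mm apart free, 44 mm pinched fully in. An outward hook (5 mm) at the foot of each plate is held under the socket's lip until both are pinched in by 4 mm or more; pinch fully, then lift straight up.
- catch_a (a joint): inward travel of the catch on the carrier's +y side, m: 0 free, 0.0065 fully in; springs out again, about 1.4 N at first and 3.7 N when fully in.
- catch_b (a joint): the same for the catch on the -y side.
- frit_jar: jar of glass grains, 60 mm across, 85 tall, standing; a bystander, origin at the centre of its underside
- cup: small clear plastic cup, 64 mm across, 40 tall, standing; a bystander, origin at the centre of its underside
- panel: half-laid square glass panel, 100 mm wide, 5 thick, flat on the bench; a bystander, origin at the centre of its underside
- pliers: blue-handled nippers lying flat, about 140 mm long, 14 high; a bystander, origin at the centre of its underside near its pivot
- marker: black marker pen lying flat, 125 mm long, 13 thick; a bystander, origin at the centre of its underside
- glass_strip: loose strip of glass lying flat, 120 x 20 x 5 mm; a bystander, origin at the centre of its underside
Mind the look-alikes: they are no part of the job. Of the things that look like the part that bears key_center, the smaller one is meant.

How it is judged (in metres and radians):
On the way, in this order (a step that is already met when the one before it is completed fails the run):
1. the key is fully in the switch and has turned it to off (horizontal distance between key_center and keyway below 0.005 m and z of key_center in the frame of keyway below 0.018 m and angle between key_center's own z axis and vertical below 0.2 rad and value of joint barrel above 1.12 rad), for 0.2 s.
2. the carrier, both catches pinched in, is lifted clear of its socket (value of joint each of catch_a, catch_b above 0.004 m and z of carrier_center in the frame of controller above 0.111 m), for 0.2 s.
At the end, for the whole second after the job is handed in: Key in the switch (5 mm of the axis, collar within 6 mm of the face), let go, barrel over 1.12 rad; carrier held by both catches, each in by over 4 mm, at least 70 mm above its seat, within 20 degrees of upright, under 30 mm/s, touching nothing of the box (all of step 1 and value of joint each of catch_a, catch_b above 0.004 m and z of carrier_center in the frame of controller above 0.151 m and angle between carrier_center's own z axis and vertical below 0.35 rad and contact force between each of catch_a, catch_b and the fingers above 1 N and contact force between carrier and controller below 0.2 N and contact force between the fingers and key below 0.1 N and linear speed of carrier below 0.03 m/s); the arm keeps its last pose, push and grip.
It fails at once if the carrier is pulled while the switch is not yet off (value of joint barrel below 1.12 rad and z of carrier_center in the frame of controller above 0.093 m).
It fails at once if another thing on the bench is pushed over 40 mm out of its place (distance of any of frit_jar, cup, panel, pliers, marker, glass_strip from where it was at the start of the episode above 0.04 m).
It also fails if it takes over 64 s, if anything falls off the work surface, if the arm or the gripper's body presses on something with over 40 N, if the wrist force passes 120 N, or if a joint passes its speed limit or range.

## Working session

There is one attempt and no reset: what is moved stays moved. The work goes in short steps, Python scripts to look and compute and a shell command to move; the robot and the scene stay as the last step left them, time stands still between calls to the robot, and variables do not carry over. Pictures are saved under pics/ and viewed, at most 10 in all, crops included, and the job is handed in when it is done.

```bash
mkdir -p pics
cat > h.py <<'E'
import numpy as np,cv2
from bench import env,optics,ticket
def grab(n):
    f=optics.grab_frame(n); np.save(f'pics/{n}.npy',f,allow_pickle=True)
    return f
def foc(f): return 200/np.tan(np.radians(f['fov_y'])/2)
def ray(f,u,v):
    k=foc(f); d=np.array([(u-f['cx'])/k,(v-f['cy'])/k,1]); R=np.array(f['attitude'])
    return np.array(f['eye']),R@d
def onz(f,u,v,z):
    e,d=ray(f,u,v); return e+d*(z-e[2])/d[2]
def proj(f,p):
    R=np.array(f['attitude']); c=R.T@(np.array(p)-np.array(f['eye'])); k=foc(f)
    return np.array([f['cx']+k*c[0]/c[2],f['cy']+k*c[1]/c[2]])
def tri(f1,p1,f2,p2):
    e1,d1=ray(f1,*p1); e2,d2=ray(f2,*p2)
    s=np.linalg.lstsq(np.c_[d1,-d2],e2-e1,rcond=None)[0]
    a,b=e1+d1*s[0],e2+d2*s[1]; return (a+b)/2,np.linalg.norm(a-b)
def save(img,name): cv2.imwrite('pics/'+name,cv2.cvtColor(img,cv2.COLOR_RGB2BGR))
E
python3 - <<'E'
from h import *
for n in('top','side'):
    f=grab(n); save(f['color'],n+'0.png'); print(n,{k:np.round(v,4).tolist() for k,v in f.items() if k!='color'})
print(env.get_state()['tcp_rot'],env.pinch_z)
E
```

```text
top {'fov_y': 46.4465, 'cx': 325.4974, 'cy': 200.1446, 'eye': [0.3926, 0.0388, 1.2991], 'attitude': [[-0.0022, -0.992, 0.1265], [-0.9997, -0.0007, -0.0232], [0.0231, -0.1265, -0.9917]]}
side {'fov_y': 46.8827, 'cx': 314.8505, 'cy': 203.1269, 'eye': [0.3619, 1.0328, 0.6642], 'attitude': [[-0.9875, -0.0826, 0.1343], [-0.1576, 0.4874, -0.8588], [0.0055, -0.8693, -0.4943]]}
[[-9.11556062e-01  4.11174321e-01 -1.10573872e-03]
 [ 4.11175751e-01  9.11554062e-01 -1.92209825e-03]
 [ 2.17623175e-04 -2.20675326e-03 -9.99997541e-01]] 0.0187
```

View pics/top0.png

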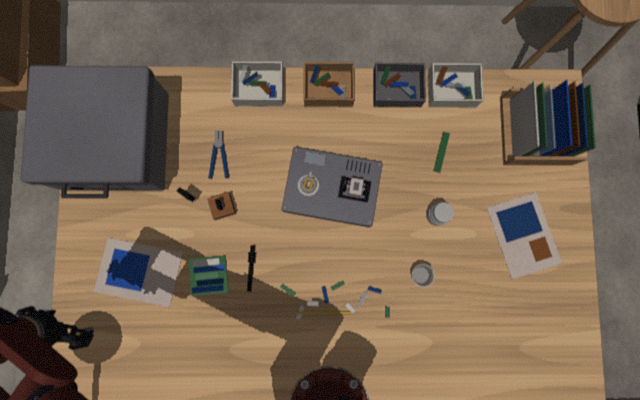

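View pics/side0.png

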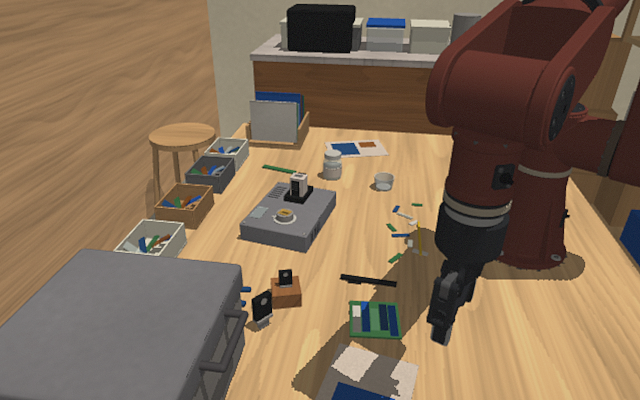

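The top view shows two key look-alikes. One stands in the brown wooden block at top (221,205) / side (286,278). The other is a larger black-bowed one beside it at top (187,193) / side (262,305), not in a block of that size. I choose the smaller one in the wooden block. The box is at top (332,186), the switch at (308,184) and the carrier at (355,187). I'll check this in a close crop.

Run:
```python
from h import *
T=np.load('pics/top.npy',allow_pickle=True).item()['color'];S=np.load('pics/side.npy',allow_pickle=True).item()['color']
r=lambda im,u,v,w,h,s:cv2.resize(im[v:v+h,u:u+w],None,fx=s,fy=s,interpolation=cv2.INTER_CUBIC)
a=np.hstack([r(T,170,170,80,60,5),r(S,240,250,80,60,5)])
b=np.hstack([r(T,280,145,108,81,400/108)[:300,:400],r(S,235,168,108,81,400/108)[:300,:400]])
save(np.vstack([a,b]),'crop1.png')
```

```text
(no output)
```

View pics/crop1.png

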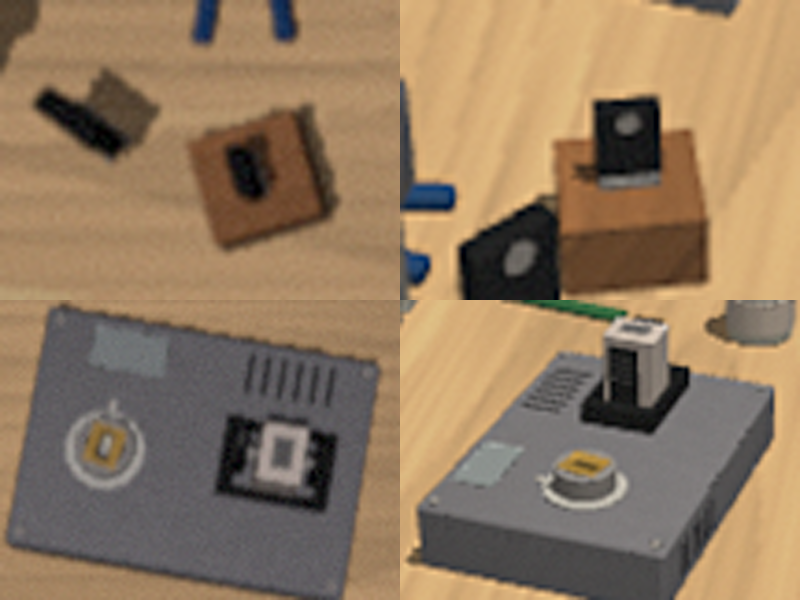

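The choice is confirmed: the small key stands in the wooden block with its steel collar visible, and the larger look-alike leans to its left. Next I measure the poses.

Run:
```python
from h import *
T=np.load('pics/top.npy',allow_pickle=True).item();S=np.load('pics/side.npy',allow_pickle=True).item()
def comp(f,mask,seed,box):
    m=np.zeros(mask.shape,np.uint8);u,v,w,h=box;m[v:v+h,u:u+w]=mask[v:v+h,u:u+w]
    m=cv2.morphologyEx(m,cv2.MORPH_CLOSE,np.ones((3,3)))
    n,l,st,c=cv2.connectedComponentsWithStats(m); i=max(range(1,n),key=lambda i:st[i,4])
    return (l==i).astype(np.uint8)
def rect(f,m,z):
    cs=max(cv2.findContours(m,0,1)[0],key=cv2.contourArea)[:,0]
    P=np.array([onz(f,u,v,z)[:2]*1000 for u,v in cs],np.float32)
    (c,wh,a)=cv2.minAreaRect(P); return np.round(c,1),np.round(wh,1),round(a,1)
hs=lambda f:cv2.cvtColor(f['color'],cv2.COLOR_RGB2HSV).astype(int)
H=hs(T);c=T['color'].astype(int)
box=((H[...,1]<60)&(H[...,2]>50)).astype(np.uint8)
b=comp(T,box,0,(275,140,115,90)); 
b=cv2.morphologyEx(b,cv2.MORPH_CLOSE,np.ones((25,25)));print('box z50',rect(T,b,.05))
print('gold px');g=((H[...,1]>90)&(H[...,2]>90)).astype(np.uint8);gm=comp(T,g,0,(296,172,26,26));print(rect(T,gm,.07),gm.sum())
blk=((H[...,1]>120)&(H[...,0]<14)|(H[...,2]<45)).astype(np.uint8)
for n in (0,):
  k=comp(T,(H[...,2]<50).astype(np.uint8),0,(212,195,16,18));print('key',rect(T,k,.075),k.sum())
  bb=comp(T,blk,0,(203,185,38,36));print('block z35',rect(T,bb,.035),bb.sum())
wh=((H[...,1]<60)&(H[...,2]>130)).astype(np.uint8);w=comp(T,wh,0,(342,172,30,30));print('carrier z',rect(T,w,.115),w.sum())
print('V top key');print(H[196:214,212:230,2])
print('slot V');print(H[176:194,300:318,2])
HS=hs(S);print('side key V');print(HS[266:292,274:296,2])
```

```text
box z50 (array([590.5,  -8.3]), array([247.9, 181.6]), 80.0)
gold px
(array([593.1,  57.4]), array([25.3, 27.3]), 71.4) 86
key (array([538.4, 290.5]), array([26.8, 15.7]), 1.5) 59
block z35 (array([539.6, 293.1]), array([62.6, 61.8]), 18.7) 507
carrier z (array([579.6, -66.8]), array([30.1, 39. ]), 80.0) 133
V top key
[[108 117 116 121 124 119 123 112 108  99  90 110 116 122 122 118 117  92]
 [115 119 119 128 126 116 113  88  70  66  67  96 119 119 121 118 122 104]
 [122 128 125 108  96  89  89  65  52  58  53  78 109 119 121 119 121 113]
 [123 125 106  71  52  40  45  46  51  52  53  72 112 119 115 115 120 107]
 [118 117 101  51  18   9  10  21  37  53  55  78 111 122 110 119 114 112]
 [115 116 108  57  16  28  21  11  22  47  56  74 105 121 119 111 115 115]
 [114 120 109  65  25  22  17   6  22  43  49  67  98 112 113 114 117 114]
 [112 118 114  81  33  22  18  23  13  32  45  58  76 110 116 114 118 121]
 [116 115 116 100  50  20  24  22   8  30  56  59  67 100 122 116 115 119]
 [114 117 121 110  64  21  12  25   3  25  49  53  57  93 115 116 121 119]
 [120 116 118 115  75  37  23 
[... 3658 characters left out ...]
9  27  34  49  59  56  76  74
  117 141 146 148]
 [133 113  91  69  72  57  74  80  93  95  97  95  93 107 104 101 112 110
  138 147 147 146]
 [165 166 133 112 112  89 103 118 125 133 135 122 117 120 114 112 108  93
  133 148 144 148]
 [162 160 157 159 156 126 106 105  96 103 108 110 118 120 125 129 133 131
  143 146 146 145]
 [163 158 153 154 151 146 140 138 136 144 144 152 161 160 157 156 154 150
  147 145 147 146]
 [163 161 152 153 148 151 152 154 156 154 153 153 156 154 154 154 152 148
  145 143 145 144]
 [163 158 155 154 150 148 150 153 153 152 149 152 155 155 153 153 151 148
  146 145 144 146]
 [163 161 156 152 150 147 150 151 152 152 149 152 154 153 155 154 150 147
  145 147 147 145]]
```

```bash
cat >> h.py <<'E'
def mv(x,y,z,yaw=None):
    """shift in tool axes (mm) to TCP target, az turn (deg) for tool-y yaw (mod 180)"""
    s=env.get_state(); R=np.array(s['tcp_rot']); d=(np.array([x,y,z])-s['position'])*1000
    cur=np.degrees(np.arctan2(R[1,1],R[0,1])); out=dict(pos=np.round(np.array(s['position'])*1000,1),yaw=round(cur,2),shift=np.round(R.T@d,1),tilt=np.round(R[:,2],4),w=round(s['gripper_width']*1000,1),F=np.round(s['contact_force'],1))
    if yaw is not None: out['az']=round(-((yaw-cur+90)%180-90),2)
    print(out)
E
python3 - <<'E'
from h import *
T=np.load('pics/top.npy',allow_pickle=True).item();S=np.load('pics/side.npy',allow_pickle=True).item()
c,s=np.cos(np.radians(18)),np.sin(np.radians(18))
for z in(.039,.075):
  for X,Y in((14,5),(14,-5),(-14,-5),(-14,5)):
    p=[.5396+(c*X-s*Y)/1000,.2931+(s*X+c*Y)/1000,z]; print(z,X,Y,np.round(proj(T,p),1),np.round(proj(S,p),1))
a=onz(S,278.3,269.7,.075);b=onz(S,290.9,268.8,.075);print(a,b,np.degrees(np.arctan2(*(a-b)[[1,0]])))
# top-view PCA of dark px
V=T['color'].max(2).astype(int);ys,xs=np.nonzero(V[196:212,212:224]<32);P=np.array([onz(T,x+212,y+196,.07)[:2] for x,y in zip(xs,ys)])
print(P.mean(0),np.linalg.eigh(np.cov(P.T))[1][:,1])
mv(.54,.293,.12,108)
E
```

```text
0.039 14 5 [217.5 200.8] [278.7 285.5]
0.039 14 -5 [221.  199.7] [278.3 282.4]
0.039 -14 -5 [224.  209.4] [291.5 281.2]
0.039 -14 5 [220.4 210.6] [292.1 284.2]
0.075 14 5 [214.7 199.1] [278.1 271.7]
0.075 14 -5 [218.3 197.9] [277.7 268.8]
0.075 -14 -5 [221.4 208. ] [291.2 267.5]
0.075 -14 5 [217.7 209.1] [291.7 270.5]
[0.55253086 0.29551963 0.075     ] [0.52754909 0.2883101  0.075     ] 16.097706110079592
[0.53901392 0.2918017 ] [-0.89885533 -0.43824547]
{'pos': array([256.6, 569.1, 230.1]), 'yaw': np.float64(65.72), 'shift': array([-371.9, -134.9,  110.3]), 'tilt': array([-0.0011, -0.0019, -1.    ]), 'w': 85.0, 'F': array([ 0.6,  0.2, -0.9]), 'az': np.float64(-42.28)}
```

```bash
python3 -m handwheel '40 -30.5 -24.1 0 0 0 0;40 -30.5 -24.1 0 0 0 0;40 -30.5 -24.1 0 0 0 0;40 -30.5 -24.1 0 0 0 0;40 -30.5 -24.1 0 0 0 0;40 -30.5 -24.1 0 0 0 0;40 -30.5 -24.1 0 0 0 0;40 -30.5 -24.1 0 0 0 0;40 -31.9 14.4 0 0 0 0;40 -31.9 14.4 0 0 0 0;40 -31.9 14.4 0 0 0 0;40 -31.9 14.4 0 0 0 0;34 0 0 10 0 0 -7;34 0 0 10 0 0 -7;34 0 0 10 0 0 -7;34 0 0 10 0 0 -7;34 0 0 10 0 0 -7;34 0 0 10 0 0 -7;34 0 0 0 0 0 0'; python3 -c "
from h import *
mv(.539,.292,.12,108);mv(.539,.292,.044,108)"
```

```text
t: 1.68
position: [0.538, 0.2928, 0.1679]
tcp_rot: [[-0.952, -0.306, -0.006], [-0.306, 0.952, -0.002], [0.006, -0.0, -1.0]]
contact_force: [0.1, -0.9, -0.5]
gripper_width: 0.0339
finger_force: 0.0
{'pos': array([538. , 292.8, 167.9]), 'yaw': np.float64(107.83), 'shift': array([-1. , -1. , 47.9]), 'tilt': array([-0.0057, -0.0023, -1.    ]), 'w': 33.9, 'F': array([ 0.1, -0.9, -0.5]), 'az': np.float64(-0.17)}
{'pos': array([538. , 292.8, 167.9]), 'yaw': np.float64(107.83), 'shift': array([ -1.5,  -1. , 123.9]), 'tilt': array([-0.0057, -0.0023, -1.    ]), 'w': 33.9, 'F': array([ 0.1, -0.9, -0.5]), 'az': np.float64(-0.17)}
```

```bash
python3 -m handwheel '34 -1 -1 20 0 0 0;34 0 0 20 0 0 0;34 0 0 20 0 0 0;34 0 0 20 0 0 0;34 0 0 20 0 0 0;34 0 0 15 0 0 0;34 0 0 8 0 0 0;34 0 0 0 0 0 0;34 0 0 0 0 0 0' 40
python3 - <<'E'
from h import *
mv(.539,.292,.044,108)
S=grab('side')['color'];T=grab('top')['color']
save(np.hstack([cv2.resize(S[235:310,240:330],(720//2*1,300),interpolation=2),cv2.resize(T[170:240,180:264],(360,300),interpolation=2)]),'c2.png')
E
```

```text
t: 2.43
position: [0.5414, 0.2931, 0.0484]
tcp_rot: [[-0.953, -0.303, -0.0], [-0.303, 0.953, -0.0], [0.0, -0.0, -1.0]]
contact_force: [0.1, -0.1, -0.2]
gripper_width: 0.0341
finger_force: 0.0
{'pos': array([541.4, 293.1,  48.4]), 'yaw': np.float64(107.65), 'shift': array([ 2.6, -0.3,  4.4]), 'tilt': array([-3.e-04, -1.e-04, -1.e+00]), 'w': 34.1, 'F': array([ 0.1, -0.1, -0.2]), 'az': np.float64(-0.35)}
```

View pics/c2.png

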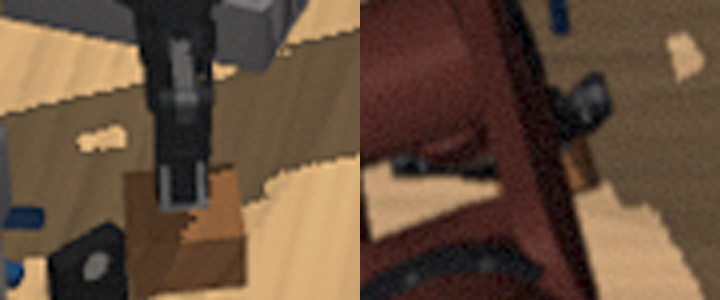

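The near finger covers the key in the side view, at crop pixel (185,185), so the jaws straddle it. The top view is blocked by the arm. I correct the last few millimetres and grip.

```bash
python3 -m handwheel '34 2.5 0 4 0 0 0;34 0 0 0 0 0 0;0 0 0 0 0 0 0;0 0 0 0 0 0 0;0 0 0 0 0 0 0;0 0 0 0 0 0 0;0 0 0 0 0 0 0;0 0 0 0 0 0 0;0 0 0 0 0 0 0;0 0 0 0 0 0 0' 60; python3 -c "
from h import *
mv(.539,.292,.044,108)"
```

```text
t: 3.37
position: [0.539, 0.2928, 0.0447]
tcp_rot: [[-0.953, -0.304, 0.0], [-0.304, 0.953, 0.001], [-0.0, 0.001, -1.0]]
contact_force: [-2.0, 3.1, 3.9]
gripper_width: 0.0096
finger_force: 60.4
{'pos': array([539. , 292.8,  44.7]), 'yaw': np.float64(107.71), 'shift': array([ 0.3, -0.8,  0.7]), 'tilt': array([ 1.e-04,  9.e-04, -1.e+00]), 'w': 9.6, 'F': array([-2. ,  3.1,  3.9]), 'az': np.float64(-0.29)}
```

```bash
python3 -m handwheel '0 0 0 -8 0 0 0;0 0 0 -12 0 0 0;0 0 0 -20 0 0 0;0 0 0 -20 0 0 0;0 0 0 -20 0 0 0;0 0 0 -15 0 0 0;0 0 0 0 0 0 0;0 0 0 0 0 0 0'
python3 - <<'E'
from h import *
mv(.592,.0575,.125,71.4)
S=grab('side')
print(proj(S,np.array(env.get_state()['position'])))
u,v=proj(S,np.array(env.get_state()['position'])).astype(int)
save(cv2.resize(S['color'][v-40:v+50,u-60:u+60],(800,600),interpolation=2),'c3.png')
E
```

```text
t: 4.03
position: [0.5403, 0.2918, 0.1412]
tcp_rot: [[-0.953, -0.304, 0.003], [-0.304, 0.953, -0.0], [-0.003, -0.001, -1.0]]
contact_force: [0.1, -0.1, -1.5]
gripper_width: 0.0091
finger_force: 59.9
{'pos': array([540.3, 291.8, 141.2]), 'yaw': np.float64(107.72), 'shift': array([  22.1, -238.9,   16.4]), 'tilt': array([ 3.5e-03, -2.0e-04, -1.0e+00]), 'w': 9.1, 'F': array([ 0.1, -0.1, -1.5]), 'az': np.float64(36.32)}
[284.25048029 243.37099581]
```

View pics/c3.png

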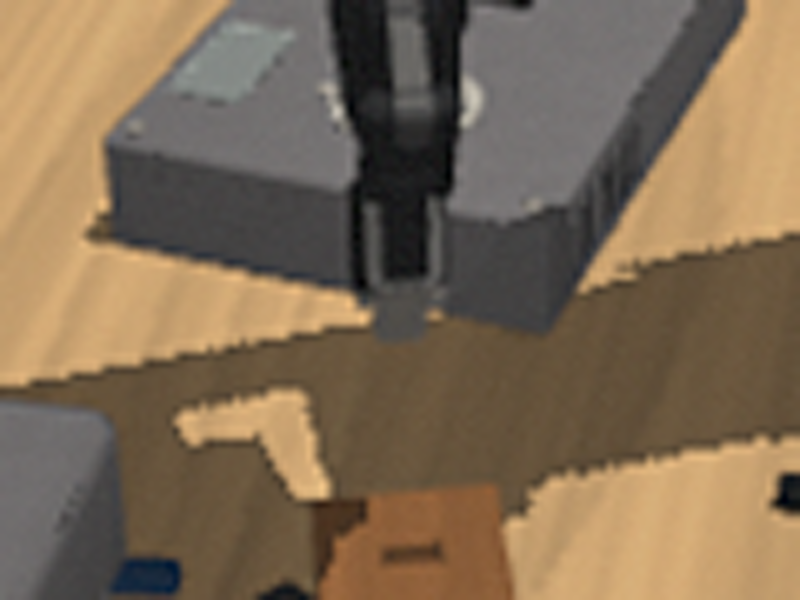

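The key is held upright with its blade visible below the jaws at crop (400,315), and the block's slot is empty. Next I go over the switch.

```bash
python3 -m handwheel '0 2.75 -29.9 0 0 0 0;0 2.75 -29.9 0 0 0 0;0 2.75 -29.9 0 0 0 0;0 2.75 -29.9 0 0 0 0;0 2.75 -29.9 0 0 0 0;0 2.75 -29.9 0 0 0 0;0 2.75 -29.9 0 0 0 0;0 2.75 -29.9 0 0 0 0;0 0 0 3 0 0 6;0 0 0 3 0 0 6;0 0 0 3 0 0 6;0 0 0 3 0 0 6;0 0 0 3 0 0 6;0 0 0 0 0 0 6;0 0 0 0 0 0 0;0 0 0 0 0 0 0'
python3 - <<'E'
from h import *
mv(.592,.0575,.11,71.4)
S0=np.load('pics/side.npy',allow_pickle=True).item()
S=grab('side'); p=np.array(env.get_state()['position'])
for z in(.0023+.0187,): pass
print('tip proj',proj(S,p+[0,0,.0023-.028]),'keyway proj',proj(S,[.592,.0575,.07]))
u,v=proj(S,[.592,.0575,.07]).astype(int);print(u,v)
save(cv2.resize(S['color'][v-37:v+23,u-40:u+40],(800,600),interpolation=2),'c4.png')
E
```

```text
t: 5.42
position: [0.5896, 0.0575, 0.1226]
tcp_rot: [[-0.95, 0.311, -0.003], [0.311, 0.95, -0.0], [0.003, -0.001, -1.0]]
contact_force: [0.6, -0.2, -0.9]
gripper_width: 0.0093
finger_force: 59.9
{'pos': array([589.6,  57.5, 122.6]), 'yaw': np.float64(71.87), 'shift': array([-2.3,  0.8, 12.6]), 'tilt': array([-3.2e-03, -4.0e-04, -1.0e+00]), 'w': 9.3, 'F': array([ 0.6, -0.2, -0.9]), 'az': np.float64(0.47)}
tip proj [284.89155977 202.56322617] keyway proj [284.38176882 211.93844804]
284 211
```

View pics/c4.png

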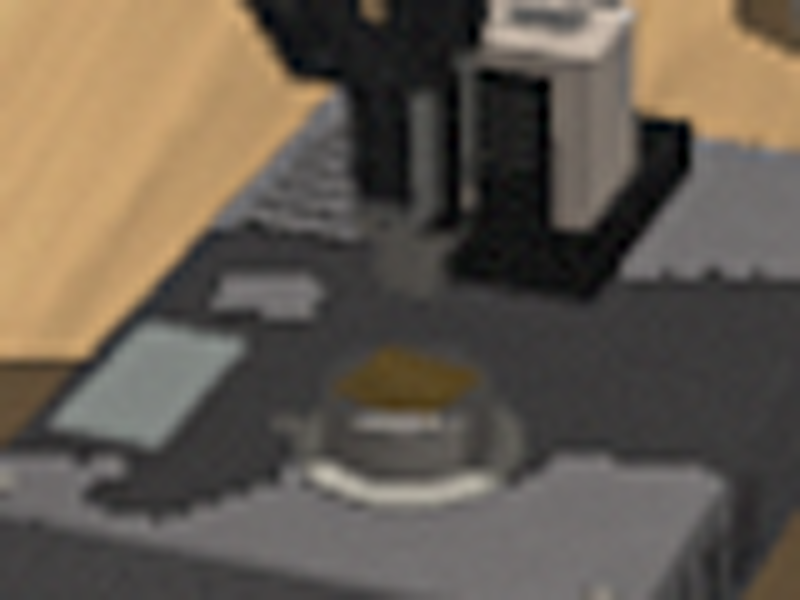

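The tip projects to (285,203) and the barrel's face to (284.5,211.8), both as predicted. Now I descend slowly.

```bash
python3 -m handwheel '0 -2.3 0.8 8 0 0 0.5;0 0 0 8 0 0 0;0 0 0 6 0 0 0;0 0 0 0 0 0 0;0 0 0 3 0 0 0;0 0 0 3 0 0 0;0 0 0 0 0 0 0;0 0 0 0 0 0 0'; python3 -c "
from h import *
mv(.592,.0575,.0797,71.4)"
```

```text
t: 6.13
position: [0.5932, 0.0578, 0.0962]
tcp_rot: [[-0.947, 0.322, -0.0], [0.322, 0.947, 0.0], [0.0, -0.0, -1.0]]
contact_force: [-1.0, -0.8, -0.0]
gripper_width: 0.0091
finger_force: 59.9
{'pos': array([593.2,  57.8,  96.2]), 'yaw': np.float64(71.22), 'shift': array([ 1.1, -0.7, 16.5]), 'tilt': array([-1.e-04,  0.e+00, -1.e+00]), 'w': 9.1, 'F': array([-1. , -0.8, -0. ]), 'az': np.float64(-0.18)}
```

```bash
python3 -m handwheel '0 1 -0.5 0 0 0 0;0 0 0 1 0 0 0;0 0 0 2 0 0 0;0 0 0 2 0 0 0;0 0 0 0 0 0 0;0 0 0 0 0 0 0'; python3 -c "
from h import *
mv(.592,.0575,.0797,71.4)"
```

```text
t: 6.63
position: [0.5919, 0.0576, 0.091]
tcp_rot: [[-0.947, 0.322, -0.001], [0.322, 0.947, 0.0], [0.001, -0.0, -1.0]]
contact_force: [0.1, -0.3, -0.2]
gripper_width: 0.0091
finger_force: 59.9
{'pos': array([591.9,  57.6,  91. ]), 'yaw': np.float64(71.22), 'shift': array([-0.1, -0.1, 11.3]), 'tilt': array([-6.e-04,  0.e+00, -1.e+00]), 'w': 9.1, 'F': array([ 0.1, -0.3, -0.2]), 'az': np.float64(-0.18)}
```

No force and the tip is about 5 mm in, so it is going in.

```bash
python3 -m handwheel '0 0 0 3 0 0 0;0 0 0 3 0 0 0;0 0 0 2 0 0 0;0 0 0 2 0 0 0;0 0 0 1 0 0 0;0 0 0 1 0 0 0;0 0 0 0 0 0 0;0 0 0 0 0 0 0'; python3 -c "
from h import *
mv(.592,.0575,.0797,71.4)"
```

```text
t: 7.3
position: [0.5921, 0.0577, 0.0797]
tcp_rot: [[-0.947, 0.322, -0.0], [0.322, 0.947, 0.0], [0.0, -0.0, -1.0]]
contact_force: [-1.0, 0.1, 2.9]
gripper_width: 0.0089
finger_force: 60.4
{'pos': array([592.1,  57.7,  79.7]), 'yaw': np.float64(71.22), 'shift': array([ 0.1, -0.2, -0. ]), 'tilt': array([-2.e-04,  0.e+00, -1.e+00]), 'w': 8.9, 'F': array([-1. ,  0.1,  2.9]), 'az': np.float64(-0.18)}
```

```bash
python3 -m handwheel '0 0 0 0.8 0 0 0;0 0 0 0 0 0 0;0 0 0 0 0 0 6;0 0 0 0 0 0 6;0 0 0 0 0 0 6;0 0 0 0 0 0 6;0 0 0 0 0 0 6;0 0 0 0 0 0 6;0 0 0 0 0 0 6;0 0 0 0 0 0 6;0 0 0 0 0 0 6;0 0 0 0 0 0 6;0 0 0 0 0 0 3;0 0 0 0 0 0 0;0 0 0 0 0 0 0'; python3 -c "
from h import *
mv(.592,.0575,.0797,-3);print(env.get_state()['moment'])"
```

```text
t: 8.55
position: [0.5927, 0.0574, 0.0797]
tcp_rot: [[-0.143, 0.99, 0.001], [0.99, 0.143, -0.0], [-0.001, 0.001, -1.0]]
contact_force: [-2.3, -0.2, 5.8]
gripper_width: 0.0093
finger_force: 60.8
{'pos': array([592.7,  57.4,  79.7]), 'yaw': np.float64(8.22), 'shift': array([ 0.2, -0.6, -0.1]), 'tilt': array([ 8.e-04, -5.e-04, -1.e+00]), 'w': 9.3, 'F': array([-2.3, -0.2,  5.8]), 'az': np.float64(11.22)}
[-0.15750342  0.51381325  0.05324583]
```

```bash
python3 -m handwheel '0 0 0 0 0 0 4;0 0 0 0 0 0 4;0 0 0 0 0 0 0;0 0 0 0 0 0 0' | tail -5; python3 -c "
from h import *
mv(.592,.0575,.0797,-3);print(env.get_state()['moment'])"; python3 -m handwheel '0 0 0 0 0 0 2;0 0 0 0 0 0 2;0 0 0 0 0 0 0;0 0 0 0 0 0 0' | tail -5; python3 -c "
from h import *
mv(.592,.0575,.0797,-3);print(env.get_state()['moment'])"
```

```text
position: [0.5927, 0.0575, 0.0796]
tcp_rot: [[-0.004, 1.0, 0.001], [1.0, 0.004, -0.0], [-0.0, 0.001, -1.0]]
contact_force: [-2.1, -0.4, 5.9]
gripper_width: 0.0093
finger_force: 60.8
{'pos': array([592.7,  57.5,  79.6]), 'yaw': np.float64(0.21), 'shift': array([ 0. , -0.7, -0.1]), 'tilt': array([ 1.e-03, -3.e-04, -1.e+00]), 'w': 9.3, 'F': array([-2.1, -0.4,  5.9]), 'az': np.float64(3.21)}
[-0.08688029  0.46635448  0.00721175]
position: [0.5928, 0.0575, 0.0796]
tcp_rot: [[0.066, 0.998, 0.001], [0.998, -0.066, -0.0], [-0.0, 0.001, -1.0]]
contact_force: [-2.1, 0.5, 5.4]
gripper_width: 0.0091
finger_force: 60.8
{'pos': array([592.8,  57.5,  79.6]), 'yaw': np.float64(-3.78), 'shift': array([-0. , -0.8, -0.1]), 'tilt': array([ 1.1e-03, -3.0e-04, -1.0e+00]), 'w': 9.1, 'F': array([-2.1,  0.5,  5.4]), 'az': np.float64(-0.78)}
[-0.11902416  0.43571087 -0.00088956]
```

```bash
python3 -m handwheel '0 0 0 0 0 0 2;0 0 0 0 0 0 2;0 0 0 0 0 0 0;0 0 0 0 0 0 0' | tail -5; python3 -c "
from h import *
mv(.592,.0575,.0797,-3);print(env.get_state()['moment'])"
```

```text
position: [0.5927, 0.0575, 0.0796]
tcp_rot: [[0.135, 0.991, 0.001], [0.991, -0.135, -0.0], [-0.0, 0.001, -1.0]]
contact_force: [-2.3, 0.3, 5.0]
gripper_width: 0.0091
finger_force: 60.8
{'pos': array([592.7,  57.5,  79.6]), 'yaw': np.float64(-7.74), 'shift': array([-0.1, -0.7, -0.1]), 'tilt': array([ 1.e-03, -3.e-04, -1.e+00]), 'w': 9.1, 'F': array([-2.3,  0.3,  5. ]), 'az': np.float64(-4.74)}
[0.01791752 0.51576263 0.12971971]
```

```bash
python3 -m handwheel '0 0 0 0 0 0 2;0 0 0 0 0 0 1;0 0 0 0 0 0 0;0 0 0 0 0 0 0' | tail -5; python3 -c "
from h import *
mv(.592,.0575,.0797,-3);print(env.get_state()['moment'])"
```

```text
position: [0.5928, 0.0577, 0.0796]
tcp_rot: [[0.185, 0.983, 0.001], [0.983, -0.185, -0.0], [-0.0, 0.001, -1.0]]
contact_force: [-2.8, 0.2, 5.6]
gripper_width: 0.0089
finger_force: 60.9
{'pos': array([592.8,  57.7,  79.6]), 'yaw': np.float64(-10.68), 'shift': array([-0.3, -0.7, -0.1]), 'tilt': array([ 1.2e-03, -4.0e-04, -1.0e+00]), 'w': 8.9, 'F': array([-2.8,  0.2,  5.6]), 'az': np.float64(-7.68)}
[0.07975438 0.42446412 0.37173303]
```

The moment has risen to 0.37 N m, so the barrel is at its end stop. I release the key and rise.

```bash
python3 -m handwheel '0 0 0 0 0 0 -2;34 0 0 0 0 0 0;34 0 0 0 0 0 0;34 0 0 0 0 0 0;34 0 0 0 0 0 0;34 0 0 -10 0 0 0;34 0 0 -20 0 0 0;34 0 0 -30 0 0 0;34 0 0 -30 0 0 0;34 0 0 0 0 0 0;34 0 0 0 0 0 0' | tail -5
python3 - <<'E'
from h import *
mv(.58,-.067,.17,80)
S=grab('side')
u,v=proj(S,[.592,.0575,.08]).astype(int);print(proj(S,[.592,.0575,.07]),proj(S,[.592,.0575,.11]))
save(cv2.resize(S['color'][v-37:v+23,u-40:u+40],(800,600),interpolation=2),'c5.png')
E
```

```text
position: [0.5946, 0.0575, 0.1723]
tcp_rot: [[0.153, 0.988, 0.007], [0.988, -0.153, -0.0], [0.001, 0.007, -1.0]]
contact_force: [0.4, -0.2, -1.5]
gripper_width: 0.034
finger_force: 0.0
{'pos': array([594.6,  57.5, 172.3]), 'yaw': np.float64(-8.79), 'shift': array([-125.3,    4.6,    2.2]), 'tilt': array([ 7.e-03, -2.e-04, -1.e+00]), 'w': 34.0, 'F': array([ 0.4, -0.2, -1.5]), 'az': np.float64(-88.79)}
[284.38176882 211.93844804] [283.94302677 198.05289787]
```

View pics/c5.png

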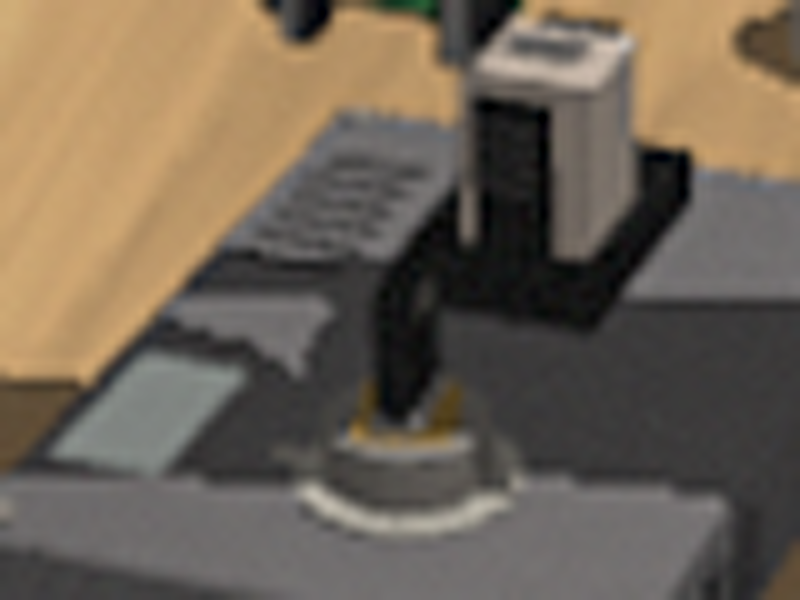

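The key stands upright in the switch, edge-on to the camera, at crop (410,340), with its collar down on the barrel's face. Next, the carrier.

```bash
python3 -m handwheel '60 -31.3 1.1 -3 0 0 0;60 -31.3 1.1 0 0 0 0;60 -31.3 1.1 0 0 0 0;60 -31.3 1.1 0 0 0 0;85 0 0 0 0 0 -6.8;85 0 0 0 0 0 -6.8;85 0 0 0 0 0 -6.8;85 0 0 0 0 0 -6.8;85 0 0 0 0 0 -6.8;85 0 0 0 0 0 -6.8;85 0 0 0 0 0 -6.8;85 0 0 0 0 0 -6.8;85 0 0 0 0 0 -6.8;85 0 0 0 0 0 -6.8;85 0 0 0 0 0 -6.8;85 0 0 0 0 0 -6.8;85 0 0 0 0 0 -6.8;85 0 0 0 0 0 0;85 0 0 0 0 0 0' | tail -5
python3 - <<'E'
from h import *
S=np.load('pics/side.npy',allow_pickle=True).item()
# carrier top face centre in side view, crop c5 (scale 10, origin u-40,v-37)
u,v=proj(S,[.592,.0575,.08]).astype(int)
cs=[(470,88),(520,20),(635,38),(592,92)]
print(np.mean([onz(S,u-40+a/10,v-37+b/10,.112) for a,b in cs],0))
mv(.58,-.067,.12,80);mv(.58,-.067,.0755,80)
E
```

```text
position: [0.5762, -0.0665, 0.1698]
tcp_rot: [[-0.983, 0.183, -0.003], [0.183, 0.983, 0.001], [0.003, 0.0, -1.0]]
contact_force: [-0.7, 0.1, 0.8]
gripper_width: 0.0848
finger_force: 0.0
[ 0.5753197  -0.06067802  0.112     ]
{'pos': array([576.2, -66.5, 169.8]), 'yaw': np.float64(79.44), 'shift': array([-4. ,  0.2, 49.8]), 'tilt': array([-3.2e-03,  7.0e-04, -1.0e+00]), 'w': 84.8, 'F': array([-0.7,  0.1,  0.8]), 'az': np.float64(-0.56)}
{'pos': array([576.2, -66.5, 169.8]), 'yaw': np.float64(79.44), 'shift': array([-4.1,  0.2, 94.3]), 'tilt': array([-3.2e-03,  7.0e-04, -1.0e+00]), 'w': 84.8, 'F': array([-0.7,  0.1,  0.8]), 'az': np.float64(-0.56)}
```

```bash
python3 -m handwheel '85 -4 0.4 10 0 0 -0.6;85 0 0 20 0 0 0;85 0 0 20 0 0 0;85 0 0 20 0 0 0;85 0 0 15 0 0 0;85 0 0 5 0 0 0;85 0 0 0 0 0 0;85 0 0 0 0 0 0' 60| tail -5; python3 -c "
from h import *
mv(.58,-.067,.0755,80)"
```

```text
position: [0.5814, -0.0671, 0.0812]
tcp_rot: [[-0.985, 0.17, -0.001], [0.17, 0.985, 0.0], [0.001, 0.0, -1.0]]
contact_force: [-0.4, -0.3, 0.6]
gripper_width: 0.0854
finger_force: 0.0
{'pos': array([581.4, -67.1,  81.2]), 'yaw': np.float64(80.19), 'shift': array([ 1.4, -0.1,  5.7]), 'tilt': array([-5.e-04,  1.e-04, -1.e+00]), 'w': 85.4, 'F': array([-0.4, -0.3,  0.6]), 'az': np.float64(0.19)}
```

```bash
python3 -m handwheel '85 1.4 0 5 0 0 0;85 0 0 0 0 0 0;60 0 0 0 0 0 0;60 0 0 0 0 0 0;60 0 0 0 0 0 0;60 0 0 0 0 0 0;36 0 0 0 0 0 0;36 0 0 0 0 0 0;36 0 0 0 0 0 0;36 0 0 0 0 0 0;36 0 0 0 0 0 0;36 0 0 0 0 0 0;36 0 0 0 0 0 0' 60| tail -5; python3 -c "
from h import *
mv(.58,-.067,.0755,80)"
```

```text
position: [0.581, -0.0674, 0.0793]
tcp_rot: [[-0.985, 0.17, 0.001], [0.17, 0.985, -0.001], [-0.002, -0.001, -1.0]]
contact_force: [-4.0, 0.3, 11.4]
gripper_width: 0.0379
finger_force: 62.1
{'pos': array([581. , -67.4,  79.3]), 'yaw': np.float64(80.23), 'shift': array([1.1, 0.2, 3.8]), 'tilt': array([ 0.0014, -0.001 , -1.    ]), 'w': 37.9, 'F': array([-4. ,  0.3, 11.4]), 'az': np.float64(0.23)}
```

```bash
python3 -m handwheel '30 0 0 -2 0 0 0;30 0 0 -2 0 0 0;30 0 0 0 0 0 0;30 0 0 0 0 0 0' 30| tail -5
python3 - <<'E'
from h import *
mv(.58,-.067,.0755,80)
S=grab('side')
u,v=proj(S,[.58,-.067,.09]).astype(int)
save(cv2.resize(S['color'][v-33:v+27,u-40:u+40],(800,600),interpolation=2),'c6.png')
E
```

```text
position: [0.5796, -0.0667, 0.0799]
tcp_rot: [[-0.985, 0.17, -0.001], [0.17, 0.985, 0.0], [0.001, 0.0, -1.0]]
contact_force: [0.2, 0.1, -1.0]
gripper_width: 0.0375
finger_force: 59.3
{'pos': array([579.6, -66.7,  79.9]), 'yaw': np.float64(80.22), 'shift': array([-0.5, -0.2,  4.4]), 'tilt': array([-9.e-04,  3.e-04, -1.e+00]), 'w': 37.5, 'F': array([ 0.2,  0.1, -1. ]), 'az': np.float64(0.22)}
```

View pics/c6.png

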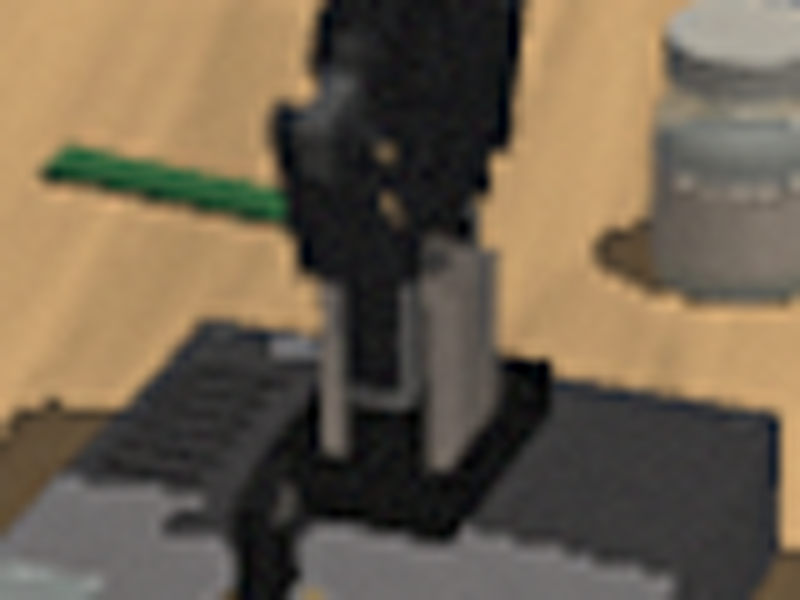

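The finger sits centred on the +y plate, and the key still stands in the switch at the lower left, crop (265,510). Now I lift a little and check the force.

```bash
python3 -m handwheel '30 0 0 -3 0 0 0;30 0 0 -3 0 0 0;30 0 0 -3 0 0 0;30 0 0 -3 0 0 0;30 0 0 0 0 0 0;30 0 0 0 0 0 0' 60| tail -5
```

```text
position: [0.5804, -0.067, 0.093]
tcp_rot: [[-0.985, 0.17, 0.001], [0.17, 0.985, -0.0], [-0.001, -0.0, -1.0]]
contact_force: [0.1, -0.2, -1.2]
gripper_width: 0.0376
finger_force: 60.6
```

```bash
python3 -m handwheel '30 0 0 -8 0 0 0;30 0 0 -10 0 0 0;30 0 0 -10 0 0 0;30 0 0 -10 0 0 0;30 0 0 -10 0 0 0;30 0 0 -10 0 0 0;30 0 0 -10 0 0 0;30 0 0 -10 0 0 0;30 0 0 -5 0 0 0;30 0 0 -3 0 0 0;30 0 0 0 0 0 0;30 0 0 0 0 0 0;30 0 0 0 0 0 0;30 0 0 0 0 0 0' | tail -5
python3 - <<'E'
from h import *
mv(.58,-.067,.179,80)
S=grab('side')
save(cv2.resize(S['color'][130:250,230:390],(800,600),interpolation=2),'c7.png')
E
```

```text
position: [0.5794, -0.0667, 0.1775]
tcp_rot: [[-0.985, 0.17, -0.002], [0.17, 0.985, 0.0], [0.002, 0.0, -1.0]]
contact_force: [-1.1, -0.0, -1.3]
gripper_width: 0.0375
finger_force: 60.6
{'pos': array([579.4, -66.7, 177.5]), 'yaw': np.float64(80.22), 'shift': array([-0.6, -0.2, -1.5]), 'tilt': array([-1.7e-03,  4.0e-04, -1.0e+00]), 'w': 37.5, 'F': array([-1.1, -0. , -1.3]), 'az': np.float64(0.22)}
```

View pics/c7.png

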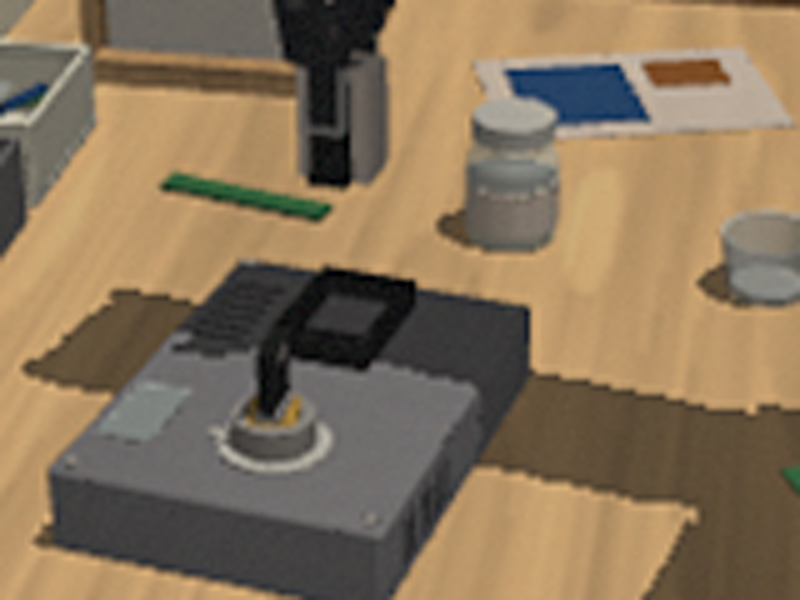

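The carrier hangs upright in the jaws at crop (340,125), well clear of the empty socket at (350,315). The key stands in the switch at (272,375), and nothing else has moved. I hand the job in.

```bash
python3 -c "
from h import *
print(ticket.finish_job())"
```

```text
the job is handed in; nothing more can be done
None
```

I handed the job in with the key pushed into the switch, turned to its end stop (off) and released, and the fuse carrier held pinched and upright about 10 cm above its socket; `finish_job` returned no verdict, so I don't know how it was judged.

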